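# Refit the D-bore knob on the reel clamp and hold it pressed

### The job

The black pointer knob has come off the reel clamp on the upper shelf. Turn it so that its white pointer line matches the white mark on the flat side of the clamp's D-shaped shaft, push it down onto the shaft, and press it until the brass spring collar under it is fully down. Finish while still holding the knob pressed fully down, without letting go, and leave the spool, the jar and the file undisturbed.

Things in the scene. Friction and masses are not known exactly. Their poses are not given: they have to be found in the camera images.
- knob_center (a point): Black knob, 60 g, standing bore-down on the lower shelf (z = 0), 54 mm tall: round skirt 44 mm across, 28 mm high; on it an upright grip bar 42 mm long (its x), 14 mm thick (y), 26 mm high. Point: on the axis, 27 mm above the underside (1 mm below skirt top); z up. +x = pointer, a white line on that half of the bar's top and that end. Starts within 1.4 rad of world x.
- knob_bore (a point): Centre of the knob's underside, the mouth of its D-shaped blind bore: 24 mm deep, 22 mm in diameter, flat on the +x (pointer) side 3.8 mm from the axis; mouth chamfered 1.5 mm. Axes as knob_center.
- shaft_tip (a point): Centre of the top end of the clamp's fixed upright steel D-shaft: 20 mm in diameter, flat on its +x side 3 mm from the axis, top 4 mm tapering in by 2 mm all round. z up; +x from axis to flat, also marked by white lines on collar and housing rim. 16 mm above the unpressed collar. The knob goes on only with its +x within about 0.2 rad of this +x; pressed home, knob_center is 5 mm above this point.
- clamp_foot (a point): Point on the shaft's axis at the clamp's foot, 56 mm below shaft_tip, same axes. The clamp (grey, round housing 64 mm across, dark jaws at -x, low red lever at +y, none higher than 31 mm save collar and shaft) is fixed on the upper shelf, an aluminium plate with its top 60 mm above the lower one.
- collar (a joint): Spring collar, a brass disc 40 mm in diameter round the shaft, on which the knob's skirt rests and which the knob pushes down: 0 m when up, 0.006 m when fully down. The spring needs about 3 N to start moving and 7.2 N at full travel, and pushes the collar and knob up again when let go.
- spool_center (a point): Bystander: blue plastic spool, 60 mm in diameter, 45 mm tall, upright on the lower shelf; the point is its centre.
- jar_center (a point): Bystander: frosted glass jar with a closed metal cap, 60 mm in diameter, 75 mm tall, upright on the lower shelf; the point is its centre.
- file_center (a point): Bystander: hook file lying flat on the lower shelf, 160 mm long along its x, up to 20 mm wide, 12 mm high, orange handle towards -x; the point is near the middle, 6 mm up.
Not all that is in view belongs to the job. Of the things that look like the part that bears knob_center, the smallest one is meant.

How it is judged:
On the way:
1. the knob is keyed onto the D-shaft, at least 7 mm down it (horizontal distance between knob_center and shaft_tip below 0.005 m and z of knob_center in the frame of shaft_tip below 0.02 m and angle between the x axis of knob_center and the x axis of shaft_tip, either way round below 0.35 rad).
At the end, for the whole second after the job is handed in: Knob on the D-shaft (axis within 4 mm, upright within 0.12 rad, pointer within 0.35 rad of the flat), centre under 7.5 mm above the tip; the fingers hold or press it and it presses the collar down over 4.5 of 6 mm with over 2 N; spool, jar, file within 30 mm of their starts (horizontal distance between knob_center and shaft_tip below 0.004 m and z of knob_center in the frame of shaft_tip below 0.0075 m and angle between the x axis of knob_center and the x axis of shaft_tip, either way round below 0.35 rad and angle between knob_center's own z axis and vertical below 0.12 rad and value of joint collar above 0.0045 m and contact force between knob and collar above 2 N and contact force between the fingers and knob above 1 N and distance of each of spool_center, jar_center, file_center from where it was at the start of the episode below 0.03 m); the arm keeps its last pose, push and grip.
It fails at once if the spool, jar or file is knocked away by more than 40 mm (distance of any of spool_center, jar_center, file_center from where it was at the start of the episode above 0.04 m).
It fails at once if the jar is tipped over (angle between jar_center's own z axis and vertical above 0.5 rad).
It also fails if it takes over 38 s, if anything falls off the work surface, if the arm or the gripper's body presses on something with over 40 N, if the wrist force passes 120 N, or if a joint passes its speed limit or range.

### The arm

A 6-joint arm with a two-finger parallel gripper is mounted at the origin on the work surface. World frame = base frame: x ahead of the robot, y to its left, z up, the work surface at z = 0. Lengths are in m, angles in rad, forces in N, time in s.
With the tool pointing down it reaches from about 0.275 to 0.875 m from the base axis. Payload 12.5 kg.
Tool frame: the origin (TCP) lies on the centre line of the jaws, within the pads' length; the fingertips stand r.finger_overhang ahead of it and the grasp point (between the pads) lies 3 mm ahead of it (r.finger_overhang is the distance from the TCP to the fingertips, in m); z points along the fingers, y is the direction in which the jaws open and shut (so a half turn about z gives the same grasp; the last joint's range is limited). The gripper opens to 85 mm and grips with 20 to 120 N. Pads are 22 mm wide; open, the fingers measure 114 mm over their backs; the gripper's body (76 mm by 85 mm) begins 54 mm behind the grasp point. The pads swing forward as they close: fully open they stand 13 mm farther back than shut.
Start: joints at [1.045, 0.351, 1.652, -0, 1.139, -0.085], TCP at [0.235, 0.497, 0.217] pointing down, gripper open.
Joint ranges: [-2.75, 2.75], [-0.79, 2.1], [0.01, 2.65], [-1.57, 4.71], [0.07, 3.14], [-2.87, 2.87]. Speed limits (rad/s): [2.22, 2.22, 2.79, 3.14, 3.14, 3.14].

### API

Orientations are given as a unit quaternion [x, y, z, w].
In Python, from cell import r, optics gives the robot as it stands. The module is installed in compiled form; this text tells all that it offers. Calls block until the motion is done:
- r.move_to(position, orientation): joint-space move of the TCP to a pose.
- r.move_linear(position, rot=None, vel=0.15): straight line of the TCP; rot=None keeps the orientation; vel is the mean speed in m/s.
- r.set_joints(angles): joint-space move.
- r.set_gripper(opening, squeeze=None): opening from 0.0 (shut) to 1.0 (fully open); squeeze is the grip in N (None keeps the last); returns when the fingers have stopped.
- r.sleep(seconds).
- r.inverse_kinematics(position, orientation): joint angles nearest the present ones, or None.
- optics.get_image(name): name is "scene" or "top" or "wrist"; returns a dict with "pixels" (400x640x3 uint8, red, green, blue), "depth" (400x640 float32, m along the optical axis (not along the pixel's ray), 0 where there is no reading), "fx", "fy", "cx", "cy" (pixels), "camera_from_world" (4x4, takes a point from world to camera coordinates); the wrist camera has in their place "mount" (4x4, takes a point from camera to tool coordinates, whose origin is the TCP and whose axes are the flange's). Camera axes: x right, y down, z forward; pixel columns grow to the right and rows downward; lengths in m; the calibration is good to about 2 mm. The wrist camera is an equidistant fisheye: a pixel r from the principal point sees the ray r / f radians off the axis. A picture is of the moment at which its call begins: read the wrist's pose just before it.
A pose or a line that the arm cannot do raises r.PlanningError and nothing moves.
- r.hand_in(): hands the job in, once; it reports no verdict.
Readings, each from a call of its own:
- r.current_t(): time.
- r.current_q(): joint angles.
- r.current_qvel(): joint speeds.
- r.current_effort(): joint torques, N m.
- r.current_tool_pos(): TCP position.
- r.current_ee_rot(): TCP orientation.
- r.current_contact_force(): force on the tool from outside, world axes, zero at the start.
- r.current_torque(): the same for the moment, N m.
- r.current_opening(): opening from 0.0 (shut) to 1.0 (fully open).
Only numpy, scipy, OpenCV 4.12 (cv2) and the standard library are available. Lean on these libraries where they do the work, as an engineer would, in place of code of your own. Each camera call takes 0.05 s, during which the arm holds its last target.

## Working session

There is one attempt and no reset: what is moved stays moved. The work goes in short steps, each a Python script; the robot and the scene stay as the last script left them, time stands still between calls to the robot, and variables do not carry over. Pictures are saved under pics/ and viewed, and the job is handed in when it is done.

```bash
mkdir -p pics
cat > h.py <<'E'
import numpy as np, cv2
from cell import r, optics
def snap(n,f):
    d=optics.get_image(n); np.savez('pics/'+f+'.npz',**d); cv2.imwrite('pics/'+f+'.png',d['pixels'][:,:,::-1]); return d
def unproj(d,u,v,z=None):
    """world point at pixel; using depth or intersect plane z"""
    T=np.linalg.inv(d['camera_from_world']); ray=np.array([(u-d['cx'])/d['fx'],(v-d['cy'])/d['fy'],1])
    if z is None: return T[:3,:3]@(ray*d['depth'][int(round(v)),int(round(u))])+T[:3,3]
    w=T[:3,:3]@ray; return T[:3,3]+w*(z-T[2,3])/w[2]
E
python3 - <<'E'
from h import *
for n in('top','scene','wrist'): snap(n,n+'0')
print(r.current_t(),r.finger_overhang,r.current_ee_rot())
E
```

```text
0.15 0.022 [ 2.18595530e-01  9.75815453e-01 -4.20731798e-04 -1.38820411e-04]
```

View pics/top0.png

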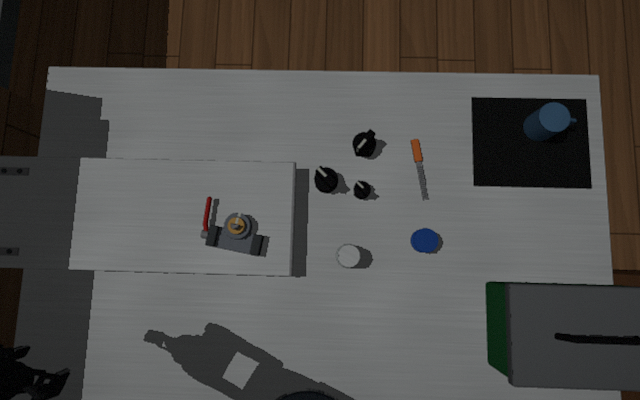

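View pics/scene0.png

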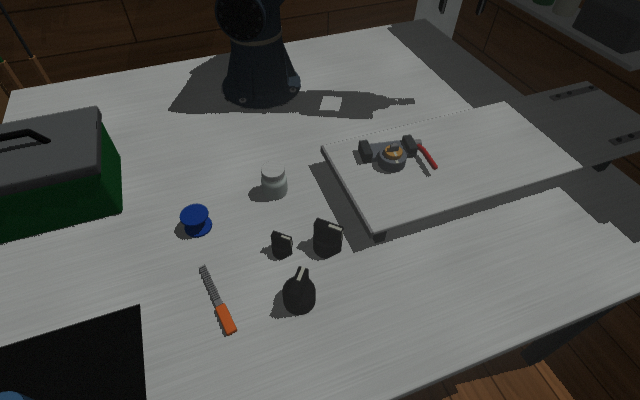

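View pics/wrist0.png

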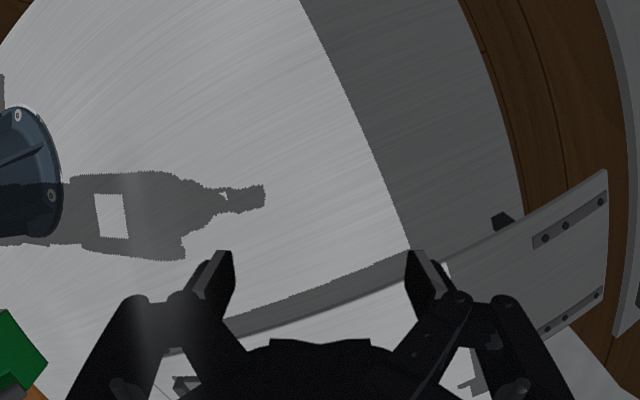

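The three black knobs that could be the part are at top-view pixels (326,180), (362,190) and (365,144). The one at (362,190) looks smallest. The clamp is at (238,226), the jar (348,256), the spool (425,240) and the file (420,168). I'll check the choice in crops.

Run:
```python
import cv2,numpy as np
a=cv2.imread('pics/top0.png')
g=lambda im:np.clip(255*(im/255.)**0.6,0,255).astype(np.uint8)
A=g(cv2.resize(a[120:215,300:395],None,fx=6,fy=6,interpolation=cv2.INTER_CUBIC))
cv2.imwrite('pics/k.png',A)
B=g(cv2.resize(a[185:265,190:280],None,fx=7,fy=7,interpolation=cv2.INTER_CUBIC))
cv2.imwrite('pics/c.png',B)
s=cv2.imread('pics/scene0.png')
cv2.imwrite('pics/s.png',g(cv2.resize(s[215:315,250:360],None,fx=5,fy=5,interpolation=cv2.INTER_CUBIC)))
from types import SimpleNamespace
def up(d,u,v):
    T=np.linalg.inv(d['camera_from_world']); ray=np.array([(u-d['cx'])/d['fx'],(v-d['cy'])/d['fy'],1]); return T[:3,:3]@(ray*d['depth'][int(v),int(u)])+T[:3,3]
d=np.load('pics/top0.npz')
print(np.linalg.inv(d['camera_from_world']).round(3),d['fx'])
for p in [(326,180),(362,190),(365,144),(238,226),(348,256),(425,240),(420,168)]: print(p,up(d,*p).round(4))
```

```text
[[ 0.027 -0.99   0.138  0.456]
 [-0.999 -0.024  0.029 -0.042]
 [-0.026 -0.139 -0.99   1.059]
 [ 0.     0.     0.     1.   ]] 411.0607788689112
(326, 180) [ 0.6334 -0.0318  0.0766]
(362, 190) [ 0.6145 -0.121   0.0536]
(365, 144) [ 0.7256 -0.1252  0.0749]
(238, 226) [0.5144 0.1692 0.1103]
(348, 256) [ 0.4524 -0.0882  0.0756]
(425, 240) [ 0.4962 -0.2768  0.0434]
(420, 168) [ 0.6826 -0.2734  0.0095]
```

View pics/k.png

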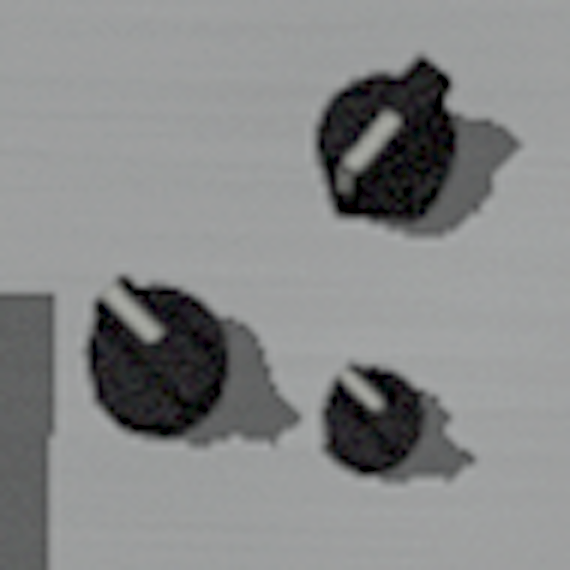

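View pics/c.png

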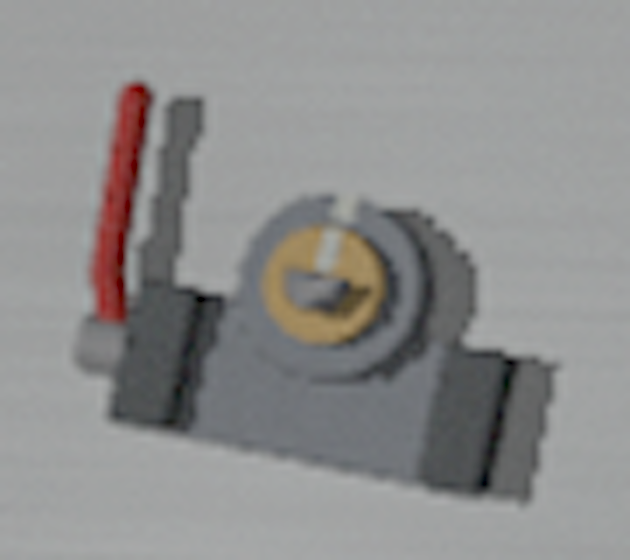

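View pics/s.png

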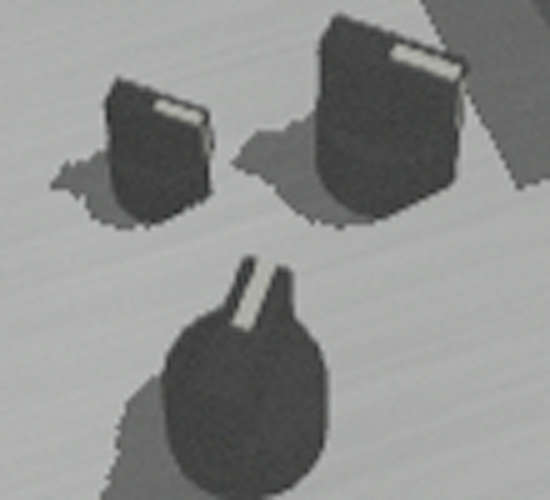

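The small knob at (362,190) has its depth top at 53.6 mm, which matches the 54 mm given, and the other two tops are about 76 mm high. Its pointer faces up-left, roughly +0.8 rad. The shaft's flat faces up, roughly −0.2 rad. Next I'll refine both with the wrist camera and get the position from depth.

```bash
cat >> h.py <<'E'
from scipy.spatial.transform import Rotation as R
def quat(yaw): return (R.from_euler('z',yaw)*R.from_euler('x',np.pi)).as_quat()
def wsnap(f):
    p=np.array(r.current_tool_pos()); q=np.array(r.current_ee_rot()); d=optics.get_image('wrist')
    d=dict(d,p=p,q=q); np.savez('pics/'+f+'.npz',**d); cv2.imwrite('pics/'+f+'.png',d['pixels'][:,:,::-1]); return d
def wun(d,u,v,z):
    du,dv=u-d['cx'],v-d['cy']; rr=np.hypot(du,dv); th=rr/d['fx']
    ray=np.array([np.sin(th)*du/rr,np.sin(th)*dv/rr,np.cos(th)])
    M=d['mount']; w=R.from_quat(d['q'])
    o=w.apply(M[:3,3])+d['p']; x=w.apply(M[:3,:3]@ray); return o+x*(z-o[2])/x[2]
def wproj(d,P):
    M=np.linalg.inv(d['mount']); c=R.from_quat(d['q']).inv().apply(np.atleast_2d(P)-d['p'])@M[:3,:3].T+M[:3,3]
    th=np.arctan2(np.hypot(c[:,0],c[:,1]),c[:,2]); ph=np.arctan2(c[:,1],c[:,0])
    return np.c_[d['cx']+d['fx']*th*np.cos(ph),d['cy']+d['fx']*th*np.sin(ph)]
E
python3 - <<'E'
from h import *
d=np.load('pics/wrist0.npz'); print(d['mount'].round(3),d['fx'],d['fy'])
r.move_to([0.61,-0.12,0.20],quat(0.82)); d=wsnap('w1'); print(r.current_t(),r.current_q())
print(wproj(d,[.61,-.12,.054]))
r.move_to([0.51,0.17,0.25],quat(-0.2)); d=wsnap('w2'); print(r.current_t(),r.current_q(),r.current_contact_force())
print(wproj(d,[.51,.17,.116]))
E
```

```text
[[ 0.    -0.951 -0.308  0.078]
 [ 1.    -0.     0.    -0.   ]
 [-0.    -0.308  0.951 -0.157]
 [ 0.     0.     0.     1.   ]] 309.70691628693146 309.70691628693146
2.7583 [-2.67847913e-01  4.96896381e-01  1.47291744e+00  1.21666626e-04
  1.17169778e+00  4.81613150e-01]
[[319.20358874 177.65021829]]
4.175 [ 2.34262146e-01  2.95574177e-01  1.64357679e+00 -1.08218789e-04
  1.20262414e+00  2.00495347e+00] [ 0.84834997  0.32409735 -0.26575602]
[[319.07737707 180.88571187]]
```

Run:
```python
import cv2,numpy as np
d=np.load('pics/top0.npz'); T=np.linalg.inv(d['camera_from_world']);v,u=np.mgrid[:400,:640];D=d['depth'].astype(float)
P=np.stack([(u-d['cx'])/d['fx']*D,(v-d['cy'])/d['fy']*D,D],-1)@T[:3,:3].T+T[:3,3]
# knob: black region near, top points
def sel(x,y,rad,z0,z1): 
    m=(np.hypot(P[...,0]-x,P[...,1]-y)<rad)&(P[...,2]>z0)&(P[...,2]<z1); return P[m]
K=sel(.61,-.12,.04,.050,.058);print('knobtop',len(K),K.mean(0)); c=K[:,:2]-K[:,:2].mean(0); w,V=np.linalg.eigh(c.T@c);print(np.arctan2(V[1,1],V[0,1]))
C=sel(.51,.17,.04,.094,.103);print('collar',len(C),C.mean(0),C[:,:2].min(0),C[:,:2].max(0))
S=sel(.51,.17,.03,.11,.12);print('tip',len(S),S.mean(0))
```

```text
knobtop 94 [ 0.62086475 -0.12073105  0.05380705]
0.823688825220646
collar 173 [0.51622614 0.17754492 0.09975   ] [0.49456362 0.15960567] [0.53411365 0.20069018]
tip 41 [0.51337469 0.17775384 0.11443564]
```

Run:
```python
import cv2,numpy as np
g=lambda im:np.clip(255*(im/255.)**0.6,0,255).astype(np.uint8)
for n,(x,y) in {'w1':(320,165),'w2':(320,165)}.items():
    a=cv2.imread(f'pics/{n}.png'); x0,y0=x-65,y-50
    cv2.imwrite(f'pics/{n}c.png',g(cv2.resize(a[y0:y0+100,x0:x0+130],None,fx=6,fy=6,interpolation=cv2.INTER_CUBIC)))
```

```text
(no output)
```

View pics/w1c.png

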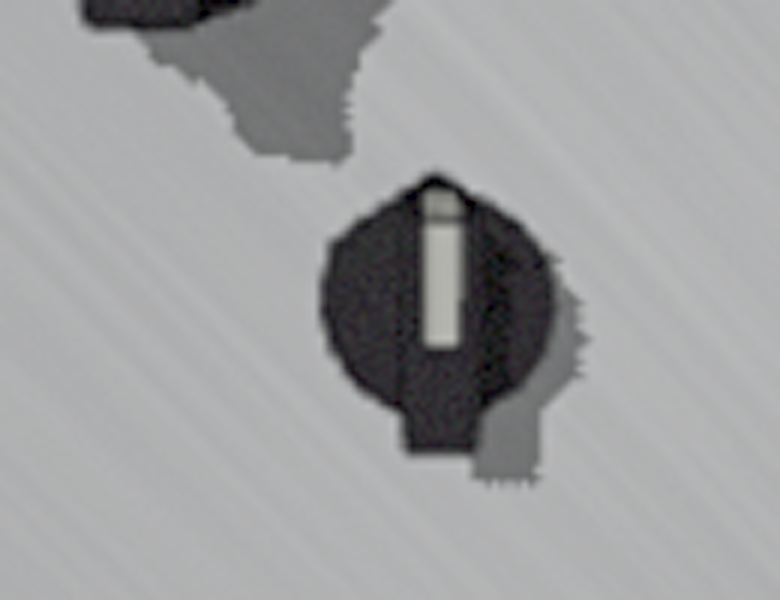

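View pics/w2c.png

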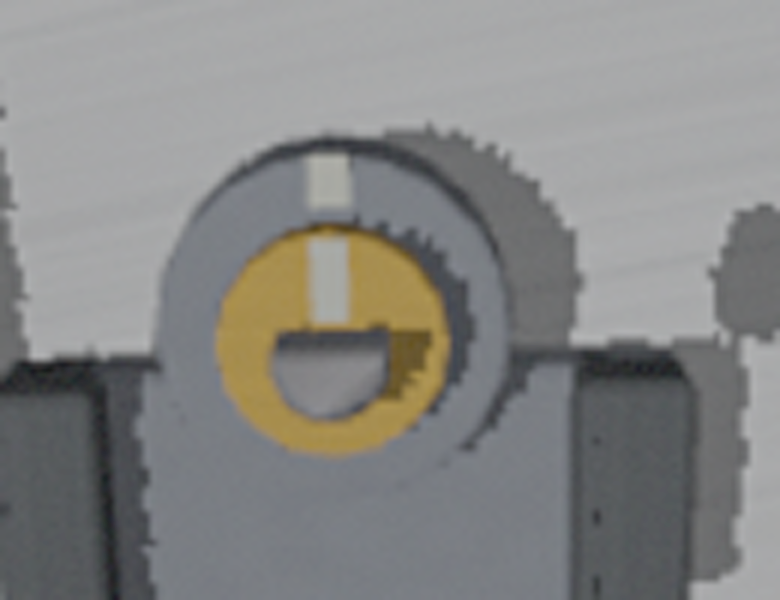

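View pics/w2.png

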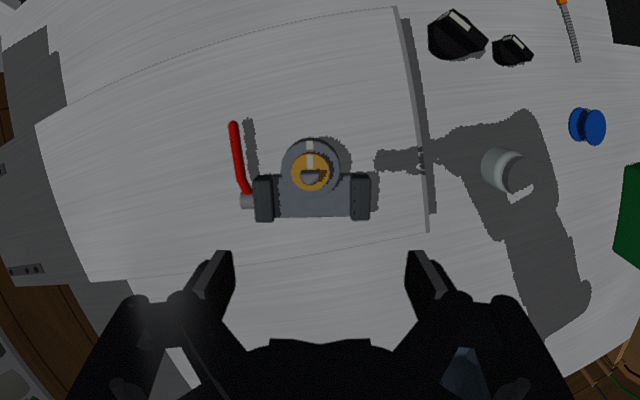

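Wrist crops: in w1 the knob's bar top runs from crop (443,219) at the pointer end to (440,453), with the line vertical. In w2 the collar disc centre is about (333,341), with white marks at (329,280) and (329,180), and the flat edge is horizontal. Next I'll convert these pixels to positions.

Run:
```python
from h import *
L=lambda n:dict(np.load(f'pics/{n}.npz'))
px=lambda x,y:(255+(x+.5)/6-.5,115+(y+.5)/6-.5)
d=L('w1')
f=wun(d,*px(443,219),.054);b=wun(d,*px(440,453),.054);m=wun(d,*px(442,345),.054)
print('knob',f,b,(f+b)/2,'len',np.linalg.norm(f-b),'yaw',np.arctan2(*(f-b)[[1,0]]),np.arctan2(*(f-m)[[1,0]]),m)
# skirt lateral edges left/right at z=.028
l=wun(d,*px(322,300),.028);q=wun(d,*px(554,300),.028);print('skirt mid',(l+q)/2,np.linalg.norm(l-q))
# bar sides
d=L('w2')
im=d['pixels'].astype(int); 
for name,(x,y),z in [('collar',(333,341),.1)]: print(name,wun(d,*px(x,y),z))
pts=[wun(d,*px(*p),.1) for p in [(217,341),(449,341),(333,227),(333,455)]]
print('collar LR',(pts[0]+pts[1])/2,np.linalg.norm(pts[0]-pts[1]),'TB',(pts[2]+pts[3])/2,np.linalg.norm(pts[2]-pts[3]))
a=wun(d,*px(328,240),.1);b=wun(d,*px(330,322),.1);c=wun(d,*px(329,156),.091);print('mark yaw',np.arctan2(*(a-b)[[1,0]]))
C=(pts[0]+pts[1]+pts[2]+pts[3])/4; print(C,np.arctan2(*(a-C)[[1,0]]))
rim=[wun(d,*px(*p),.091) for p in [(307,182),(353,182)]]; print('rim',np.arctan2(*((rim[0]+rim[1])/2-C)[[1,0]]))
fl=[wun(d,*px(*p),.116) for p in [(272,332),(390,332)]];v=fl[1]-fl[0]; print('flat edge normal',np.arctan2(v[0],-v[1]),np.linalg.norm(v))
print(d['p'],d['q'],quat(-.2))
```

```text
knob [ 0.63526065 -0.10625354  0.054     ] [ 0.60756588 -0.13570882  0.054     ] [ 0.62141327 -0.12098118  0.054     ] len 0.04043036458299163 yaw 0.8161933567948679 0.8204881622213362 [ 0.62062503 -0.1219541   0.054     ]
skirt mid [ 0.62204285 -0.12042873  0.028     ] 0.04207605395317127
collar [0.51732383 0.17789712 0.1       ]
collar LR [0.5173624  0.17792705 0.1       ] 0.03948897351250007 TB [0.51703452 0.17797018 0.1       ] 0.03995826716595602
mark yaw -0.18310637499464774
[0.51719846 0.17794861 0.1       ] -0.16029821377162226
rim -0.17713407249158392
flat edge normal -0.2008412554723187 0.018996786181615377
[0.51020469 0.16971097 0.24994056] [ 9.95039782e-01 -9.94777808e-02  2.56452747e-05  5.01989034e-05] [ 9.95004165e-01 -9.98334166e-02 -6.11303371e-18  6.09264333e-17]
```

Run:
```python
from h import *
k=[0.6213,-0.1208]; q=quat(0.818)
r.move_linear([0.5172,0.178,0.27],vel=.3)
r.set_gripper(0.5,squeeze=60)
r.move_to([*k,0.13],q)
r.move_linear([*k,0.053],vel=.08)
print(r.current_tool_pos(),r.current_contact_force())
r.set_gripper(0.0,squeeze=60)
print(r.current_opening(),r.current_contact_force(),r.current_t())
r.move_linear([*k,0.16],vel=.15)
d=wsnap('w3'); print(r.current_opening(),r.current_contact_force(),r.current_t())
```

```text
[ 0.62167948 -0.1209075   0.05358504] [1.03063553 0.07900379 0.09112275]
-0.0009306335683211472 [ 0.37739276  0.39376534 -0.47417917] 7.875
0.0008689486048537877 [ 0.17382743 -0.93130976 -0.2189052 ] 8.7917
```

View pics/w3.png

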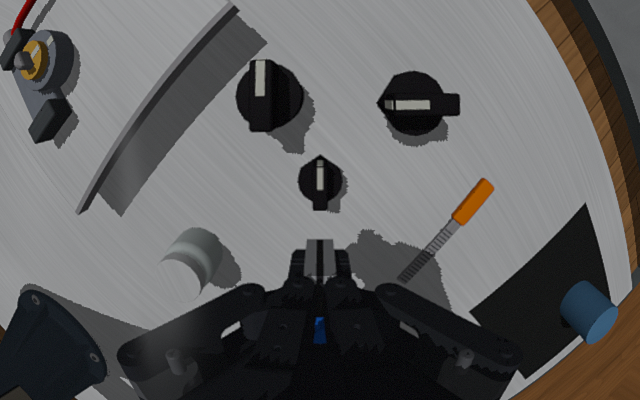

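The gripper closed fully (opening about 0) without holding the knob, which still stands at wrist pixel (320,180). I need to find out why.

Run:
```python
from h import *
d=dict(np.load('pics/w3.npz')); print(d['p'])
print('tcp axis at z=.054,.138(tip)',wproj(d,[[*d['p'][:2],.054],[*d['p'][:2],d['p'][2]-.022],[*d['p'][:2],d['p'][2]]]))
D=d['depth']
for u,v in [(320,170),(320,200),(320,180),(310,243),(330,243),(320,243),(310,270),(330,270),(300,240),(320,150),(360,180)]:
    du,dv=u-d['cx'],v-d['cy']; rr=np.hypot(du,dv); th=rr/d['fx']
    ray=np.array([np.tan(th)*du/rr,np.tan(th)*dv/rr,1])*D[v,u]
    t=d['mount'][:3,:3]@ray+d['mount'][:3,3]
    print((u,v),D[v,u],'tool',t.round(4),'world',(R.from_quat(d['q']).apply(t)+d['p']).round(4))
a=d['pixels'][130:290,240:400,::-1]
cv2.imwrite('pics/w3c.png',np.clip(255*(cv2.resize(a,None,fx=4,fy=4,interpolation=cv2.INTER_CUBIC)/255.)**.6,0,255))
```

```text
[ 0.62078878 -0.12066427  0.15904543]
tcp axis at z=.054,.138(tip) [[318.75870639 188.67647274]
 [318.26974095 226.87482   ]
 [318.07087186 242.59031576]]
(320, 170) 0.26745442 tool [0.0173 0.0012 0.104 ] world [ 0.6333 -0.1088  0.055 ]
(320, 200) 0.27673945 tool [-0.0104  0.0012  0.1048] world [ 0.6144 -0.1291  0.0543]
(320, 180) 0.2709444 tool [0.0081 0.0012 0.1047] world [ 0.6271 -0.1155  0.0543]
(310, 243) 0.14728673 tool [ 0.0119 -0.0037 -0.024 ] world [ 0.6262 -0.1094  0.1831]
(330, 243) 0.14765354 tool [ 0.0117  0.0059 -0.0237] world [ 0.6331 -0.1161  0.1827]
(320, 243) 0.1492635 tool [ 0.011   0.0011 -0.0223] world [ 0.6291 -0.1134  0.1813]
(310, 270) 0.12525631 tool [ 0.0112 -0.0031 -0.0474] world [ 0.6262 -0.1104  0.2065]
(330, 270) 0.124128886 tool [ 0.0118  0.0051 -0.0484] world [ 0.6326 -0.1156  0.2075]
(300, 240) 0.35051578 tool [-0.0778 -0.0215  0.1605] world [ 0.5517 -0.1627 -0.0014]
(320, 150) 0.31851396 tool [0.0253 0.0013 0.1603] world [ 0.6388 -0.1031 -0.0012]
(360, 180) 0.3267569 tool [-0.0065  0.0438  0.1587] world [ 6.481e-01 -1.553e-01  3.000e-04][ WARN:0@0.585] global loadsave.cpp:1063 imwrite_ Unsupported depth image for selected encoder is fallbacked to CV_8U.
```

View pics/w3c.png

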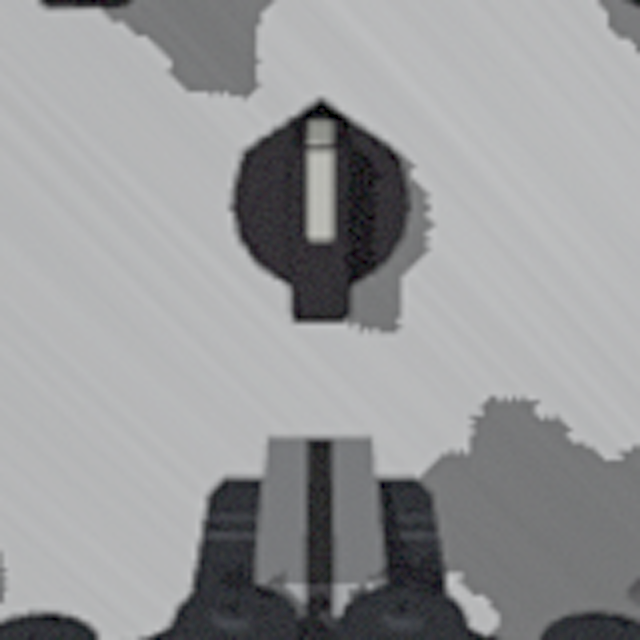

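The depth image puts the shut fingertips at tool z ≈ −0.022, when they should be 22 mm ahead of the TCP. That would explain the miss, with the fingers closing above the knob. I'll check this against the fixed cameras.

Run:
```python
from h import *
s=snap('scene','scene1'); t=snap('top','top1'); p=np.array(r.current_tool_pos()); print(p)
for d in(s,t):
  for dz in(-.022,0,.022):
    c=d['camera_from_world']@np.r_[p[:2],p[2]+dz,1]; print(dz,d['fx']*c[0]/c[2]+d['cx'],d['fy']*c[1]/c[2]+d['cy'],c[2])
c=s['camera_from_world']@np.r_[p,1]; u,v=int(s['fx']*c[0]/c[2]+s['cx']),int(s['fy']*c[1]/c[2]+s['cy'])
x0,y0=max(u-60,0),max(v-90,0); a=s['pixels'][y0:y0+120,x0:x0+130,::-1]; print(x0,y0)
cv2.imwrite('pics/s1c.png',np.clip(255*(cv2.resize(a,None,fx=5,fy=5,interpolation=cv2.INTER_CUBIC)/255.)**.5,0,255).astype(np.uint8))
```

```text
[ 0.6208187  -0.12069407  0.15887733]
-0.022 277.8781462869849 210.1370875722656 0.6832709112224206
0 276.9918184983288 202.329799127219 0.6666898915064597
0.022 276.0602791484214 194.1242610681378 0.650108871790499
-0.022 364.86114259794476 181.62791083364982 0.9332420039969724
0 365.7299185914053 179.90386885433924 0.9114622920115141
0.022 366.641230409085 178.09541668514026 0.8896825800260558
216 112
```

View pics/s1c.png

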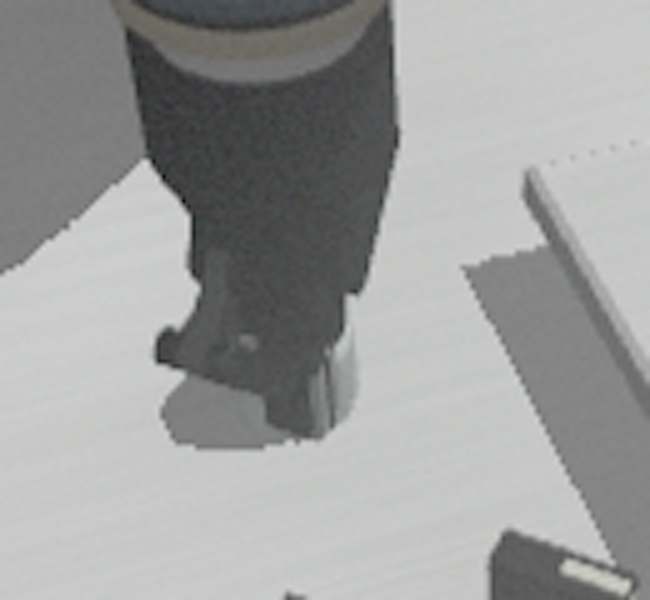

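Run:
```python
import numpy as np
d=np.load('pics/scene1.npz'); T=np.linalg.inv(d['camera_from_world']);v,u=np.mgrid[:400,:640];D=d['depth'].astype(float)
P=np.stack([(u-d['cx'])/d['fx']*D,(v-d['cy'])/d['fy']*D,D],-1)@T[:3,:3].T+T[:3,3]
for y in range(190,204,2): print(y,P[y,[272,274,276,278,280]].round(3).tolist())
d=np.load('pics/w3.npz'); 
v,u=np.mgrid[:400,:640]; du,dv=u-d['cx'],v-d['cy']; rr=np.hypot(du,dv);th=rr/d['fx'];k=np.tan(th)/np.maximum(rr,1e-6)
t=np.stack([k*du,k*dv,np.ones_like(k)],-1)*d['depth'][...,None]@d['mount'][:3,:3].T+d['mount'][:3,3]
for y in range(234,282,4): print(y,t[y,[308,312,326,331]].round(4).tolist())
```

```text
190 [[0.65, -0.133, 0.227], [0.649, -0.129, 0.224], [0.633, -0.122, 0.204], [0.63, -0.119, 0.201], [0.631, -0.115, 0.2]]
192 [[0.626, -0.128, 0.195], [0.634, -0.126, 0.202], [0.632, -0.123, 0.199], [0.63, -0.119, 0.195], [0.632, -0.116, 0.196]]
194 [[0.629, -0.129, 0.193], [0.632, -0.126, 0.195], [0.634, -0.123, 0.196], [0.63, -0.119, 0.19], [0.632, -0.116, 0.191]]
196 [[0.628, -0.129, 0.187], [0.633, -0.127, 0.192], [0.635, -0.124, 0.192], [0.629, -0.119, 0.184], [0.633, -0.117, 0.187]]
198 [[0.478, -0.102, 0.01], [0.63, -0.127, 0.183], [0.634, -0.124, 0.186], [0.63, -0.12, 0.18], [0.631, -0.117, 0.18]]
200 [[0.478, -0.102, 0.002], [0.481, -0.098, 0.003], [0.481, -0.094, 0.002], [0.482, -0.089, 0.001], [0.483, -0.085, 0.001]]
202 [[0.484, -0.104, 0.002], [0.485, -0.1, 0.001], [0.487, -0.095, 0.002], [0.489, -0.091, 0.003], [0.49, -0.086, 0.001]]
234 [[-0.0695, -0.0121, 0.1589], [-0.0692, -0.0076, 0.1585], [-0.0698, 0.0081, 0.1596], [-0.0693, 0.0137, 0.1587]]
238 [[-0.0747, -0.0122, 0.1594], [-0.0747, -0.0077, 0.1594], [-0.0744, 0.0081, 0.1588], [-0.0749, 0.0138, 0.1598]]
242 [[0.011
[... 426 characters left out ...]
0.006, -0.0341]]
258 [[0.0116, -0.0042, -0.0381], [0.0114, -0.0025, -0.0377], [0.0116, 0.0037, -0.038], [0.0108, 0.0059, -0.0367]]
262 [[0.0122, -0.0041, -0.0427], [0.0118, -0.0024, -0.0418], [0.0118, 0.0036, -0.042], [0.0112, 0.0058, -0.0409]]
266 [[0.0111, -0.004, -0.0441], [0.0112, -0.0023, -0.0443], [0.0114, 0.0035, -0.0446], [0.0113, 0.0057, -0.0444]]
270 [[0.0115, -0.0039, -0.0479], [0.0117, -0.0023, -0.0482], [0.0114, 0.0035, -0.0478], [0.0111, 0.0056, -0.0473]]
274 [[0.011, -0.0038, -0.0503], [0.0112, -0.0022, -0.0505], [0.0108, 0.0035, -0.0499], [0.0108, 0.0055, -0.05]]
278 [[0.0126, -0.0036, -0.0557], [0.0104, -0.0022, -0.0524], [0.0106, 0.0034, -0.0527], [0.0117, 0.0053, -0.0543]]
```

Both the wrist and scene depth images put the shut tips at z≈0.180 with the TCP at 0.159. So the fingertips are really about 21 mm behind the reported TCP, not 22 mm ahead as documented. I'll go by the measurement and retry with the TCP about 43 mm lower, checking forces on the way down.

Run:
```python
from h import *
d=dict(np.load('pics/w3.npz')); f=wun(d,320,166.2,.054);b=wun(d,320,210,.054);k=((f+b)/2)[:2];print(k,np.arctan2(*(f-b)[[1,0]]))
k=(k+[.6213,-.1208])/2
r.set_gripper(0.45,squeeze=60)
for z in(.06,.03,.010):
    r.move_linear([*k,z],vel=.08); f=r.current_contact_force(); print(r.current_tool_pos(),f)
    if abs(f[2])>6: break
else:
    r.set_gripper(0.0,squeeze=60); print('open',r.current_opening(),r.current_contact_force())
    wsnap('w4'); print(r.current_tool_pos(),r.current_t())
```

```text
[ 0.62165914 -0.12134129] 0.8185863330598787
[ 0.62180648 -0.12116108  0.06057077] [0.19062663 0.54133642 0.30400728]
[ 0.6213104  -0.12100867  0.02955022] [-1.54067382 -0.32541349  0.29917301]
[ 0.62249332 -0.12130725  0.01197055] [-6.54622045  1.08769855 26.09169006]
```

Contact of 26 N at TCP z≈0.012. I'll back off a little and look.

Run:
```python
from h import *
p=np.array(r.current_tool_pos())
r.move_linear([.6215,-.1211,.016],vel=.05); print(r.current_tool_pos(),r.current_contact_force(),r.current_opening(),r.current_t())
wsnap('w4'); s=snap('scene','scene2')
a=s['pixels'][150:270,230:360,::-1]
cv2.imwrite('pics/s2c.png',np.clip(255*(cv2.resize(a,None,fx=5,fy=5,interpolation=cv2.INTER_CUBIC)/255.)**.5,0,255).astype(np.uint8))
```

```text
[ 0.62135082 -0.12108369  0.0154249 ] [-0.05647779 -0.54287741  0.11612375] 0.45025401114868396 11.9333
```

View pics/w4.png

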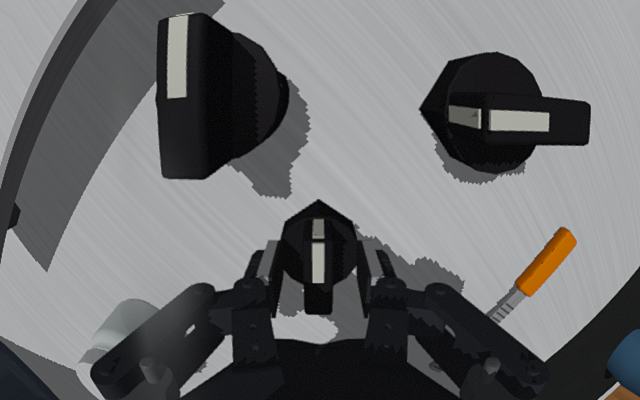

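View pics/s2c.png

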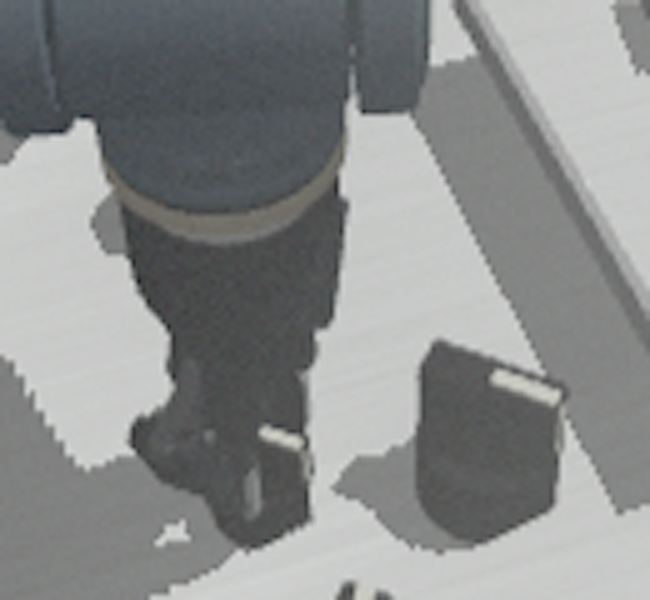

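The knob's bar stands between the open fingers, with the pads at wrist pixels (268,270) and (370,270). I'll measure the tip height.

Run:
```python
from h import *
d=np.load('pics/w4.npz'); 
v,u=np.mgrid[:400,:640]; du,dv=u-d['cx'],v-d['cy']; rr=np.hypot(du,dv);th=rr/d['fx'];k=np.tan(th)/np.maximum(rr,1e-6)
t=np.stack([k*du,k*dv,np.ones_like(k)],-1)*d['depth'][...,None]@d['mount'][:3,:3].T+d['mount'][:3,3]
t[...,2]=d['p'][2]-t[...,2]  # world z
for y in range(234,300,5): print(y,[(x,t[y,x].round(3).tolist()) for x in(262,268,273,362,368,374)])
a=d['pixels'][190:330,220:420,::-1]
cv2.imwrite('pics/w4c.png',np.clip(255*(cv2.resize(a,None,fx=4,fy=4,interpolation=cv2.INTER_CUBIC)/255.)**.5,0,255).astype(np.uint8))
```

```text
234 [(262, [-0.002, -0.035, 0.0]), (268, [-0.002, -0.031, 0.0]), (273, [-0.002, -0.028, 0.001]), (362, [-0.002, 0.027, 0.001]), (368, [-0.003, 0.031, -0.001]), (374, [-0.001, 0.034, 0.002])]
239 [(262, [-0.006, -0.035, -0.001]), (268, [-0.006, -0.032, -0.001]), (273, [-0.006, -0.028, -0.0]), (362, [-0.006, 0.027, -0.0]), (368, [-0.006, 0.031, -0.0]), (374, [-0.006, 0.035, 0.0])]
244 [(262, [-0.01, -0.036, -0.001]), (268, [0.011, -0.024, 0.04]), (273, [0.011, -0.022, 0.039]), (362, [0.012, 0.021, 0.04]), (368, [0.011, 0.024, 0.039]), (374, [-0.009, 0.035, -0.0])]
249 [(262, [-0.013, -0.036, -0.001]), (268, [0.012, -0.023, 0.045]), (273, [0.011, -0.021, 0.045]), (362, [0.011, 0.021, 0.045]), (368, [0.011, 0.024, 0.045]), (374, [0.011, 0.026, 0.045])]
254 [(262, [0.007, -0.027, 0.042]), (268, [0.011, -0.023, 0.049]), (273, [0.011, -0.02, 0.049]), (362, [0.011, 0.02, 0.05]), (368, [0.011, 0.023, 0.05]), (374, [0.011, 0.026, 0.049])]
259 [(262, [0.012, -0.024, 0.055]), (268, [0.012, -0.022, 0.056]), (273, [0.012, -0.019, 0.056]), (362, [0.008, 0.02, 0.049]), (368, [0.012, 0.022, 0.055]), 
[... 810 characters left out ...]
, [0.007, -0.02, 0.068]), (273, [0.006, -0.018, 0.066]), (362, [0.0, 0.02, 0.058]), (368, [0.007, 0.021, 0.068]), (374, [0.007, 0.023, 0.068])]
289 [(262, [0.012, -0.021, 0.078]), (268, [0.007, -0.02, 0.072]), (273, [0.004, -0.018, 0.067]), (362, [-0.002, 0.02, 0.058]), (368, [0.005, 0.021, 0.068]), (374, [0.007, 0.023, 0.071])]
294 [(262, [0.013, -0.02, 0.082]), (268, [0.005, -0.02, 0.072]), (273, [0.001, -0.019, 0.067]), (362, [-0.004, 0.02, 0.059]), (368, [0.003, 0.021, 0.07]), (374, [0.012, 0.02, 0.082])]
299 [(262, [0.012, -0.019, 0.085]), (268, [0.003, -0.02, 0.073]), (273, [-0.0, -0.019, 0.069]), (362, [-0.007, 0.02, 0.059]), (368, [-0.001, 0.021, 0.068]), (374, [0.012, 0.02, 0.085])]
```

View pics/w4c.png

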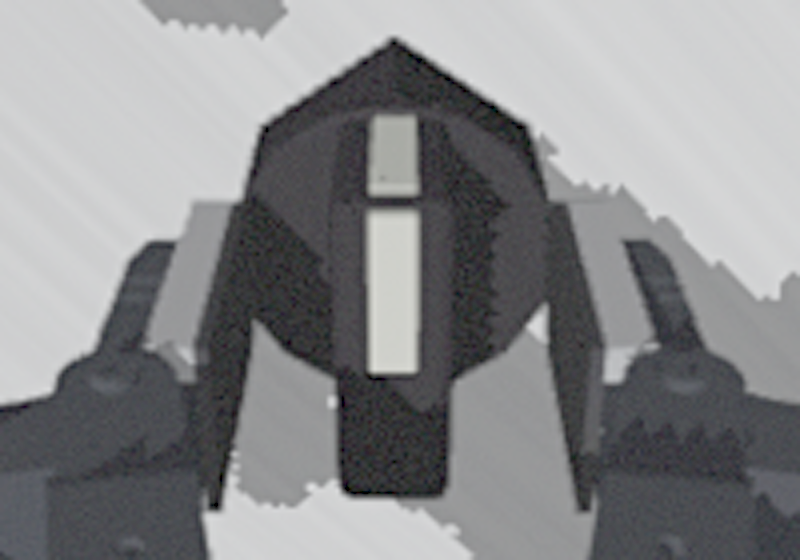

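The tips are at z≈0.039 and the bar spans 0.028–0.054, so they already overlap it well by about 15 mm. I'll close here.

Run:
```python
from h import *
r.set_gripper(0.0,squeeze=60); print('open',r.current_opening(),r.current_contact_force(),r.current_torque())
p=np.array(r.current_tool_pos());print(p)
if r.current_opening()>.08:
    r.move_linear([p[0],p[1],.10],vel=.12)
wsnap('w5'); print(r.current_opening(),r.current_contact_force(),r.current_tool_pos(),r.current_t())
```

```text
open 0.15385489127737836 [-0.12806252  0.07910668 -0.64078365] [0.00759855 0.01271642 0.02343852]
[ 0.62137682 -0.12107658  0.01575822]
0.1492696649852504 [-0.10846471  0.18903816 -0.63074007] [ 0.62083754 -0.12093948  0.0990142 ] 13.275
```

View pics/w5.png

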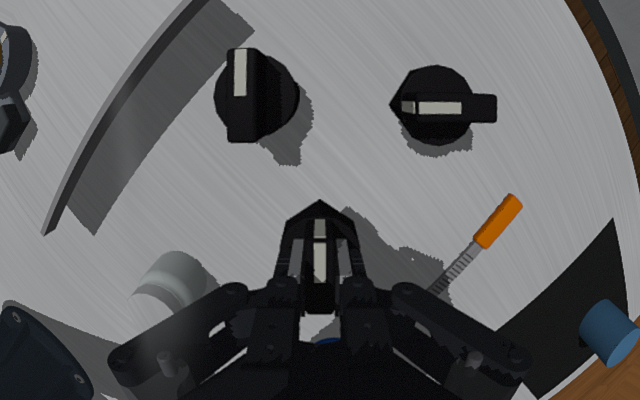

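Gripped: opening 0.15 matches about 13 mm of bar. The knob is lifted with its line pointing up at wrist (320,265). I'll measure its pose in the hand.

Run:
```python
from h import *
d=dict(np.load('pics/w5.npz'))
v,u=np.mgrid[:400,:640]; du,dv=u-d['cx'],v-d['cy']; rr=np.hypot(du,dv);th=rr/d['fx'];k=np.tan(th)/np.maximum(rr,1e-6)
t=np.stack([k*du,k*dv,np.ones_like(k)],-1)*d['depth'][...,None]@d['mount'][:3,:3].T+d['mount'][:3,3]
for y in range(206,320,6): print(y,t[y,[318,321]].round(4).tolist())
a=d['pixels'][190:330,240:400,::-1]
cv2.imwrite('pics/w5c.png',np.clip(255*(cv2.resize(a,None,fx=4,fy=4,interpolation=cv2.INTER_CUBIC)/255.)**.5,0,255).astype(np.uint8))
```

```text
206 [[0.0211, -0.0, 0.0026], [0.0207, 0.0016, 0.0036]]
212 [[0.021, 0.0, -0.0062], [0.0207, 0.0016, -0.0055]]
218 [[0.0202, 0.0001, -0.0125], [0.0202, 0.0016, -0.0125]]
224 [[0.021, 0.0001, -0.022], [0.0217, 0.0015, -0.0236]]
230 [[0.0206, 0.0001, -0.028], [0.0215, 0.0015, -0.03]]
236 [[0.0212, 0.0002, -0.0356], [0.0204, 0.0015, -0.034]]
242 [[0.0196, 0.0002, -0.0382], [0.0195, 0.0015, -0.038]]
248 [[0.017, 0.0002, -0.0389], [0.0169, 0.0015, -0.0386]]
254 [[0.0145, 0.0002, -0.0397], [0.0138, 0.0015, -0.0384]]
260 [[0.0112, 0.0002, -0.0391], [0.0114, 0.0015, -0.0394]]
266 [[0.0087, 0.0002, -0.0401], [0.0085, 0.0015, -0.0397]]
272 [[0.0046, 0.0001, -0.0385], [0.0049, 0.0015, -0.039]]
278 [[0.0019, 0.0001, -0.0395], [0.0015, 0.0015, -0.0387]]
284 [[-0.0018, 0.0001, -0.0389], [-0.0022, 0.0015, -0.0382]]
290 [[-0.0057, 0.0001, -0.0382], [-0.005, 0.0015, -0.0392]]
296 [[-0.0093, 0.0001, -0.038], [-0.0092, 0.0015, -0.0383]]
302 [[-0.0117, 0.0001, -0.0397], [-0.0124, 0.0015, -0.0388]]
308 [[-0.0168, 0.0001, -0.0379], [-0.0163, 0.0015, -0.0385]]
314 [[-0.0211, 0.0001, -0.0374], [-0.0212, 0.0016, -0.0373]]
```

View pics/w5c.png

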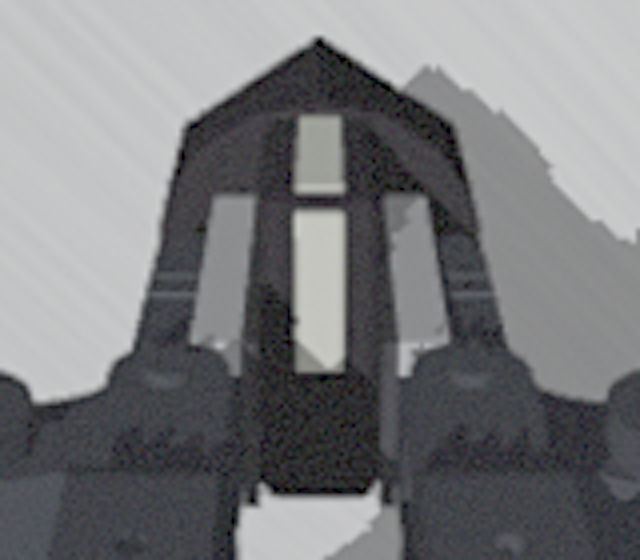

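The knob sits level and centred in the hand: bar x ±21 mm, top at tool z −0.0388, so the underside is 15 mm below the TCP. Now I'll carry it to the shaft.

Run:
```python
from h import *
p=np.array(r.current_tool_pos())
r.move_linear([p[0],p[1],.175],vel=.25)
q=quat(-.185); c=[.5172,.1785]
r.move_to([*c,.17],q)
r.move_linear([*c,.140],vel=.08)
wsnap('w6'); print(r.current_tool_pos(),R.from_quat(r.current_ee_rot()).as_euler('zyx'),r.current_opening(),r.current_contact_force(),r.current_t(),r.current_q())
s=snap('scene','scene3')
a=s['pixels'][90:200,330:460,::-1]
cv2.imwrite('pics/s3c.png',np.clip(255*(cv2.resize(a,None,fx=5,fy=5,interpolation=cv2.INTER_CUBIC)/255.)**.5,0,255).astype(np.uint8))
```

```text
[0.51747493 0.17843372 0.14026103] [ 1.85137161e-01  3.78530649e-04 -3.14152211e+00] 0.15329518391821192 [ 0.38937166 -0.13341566 -0.69712713] 15.6583 [ 2.47008155e-01  4.37811568e-01  1.73176185e+00 -2.92491516e-05
  9.71634949e-01  2.00295815e+00]
```

View pics/w6.png

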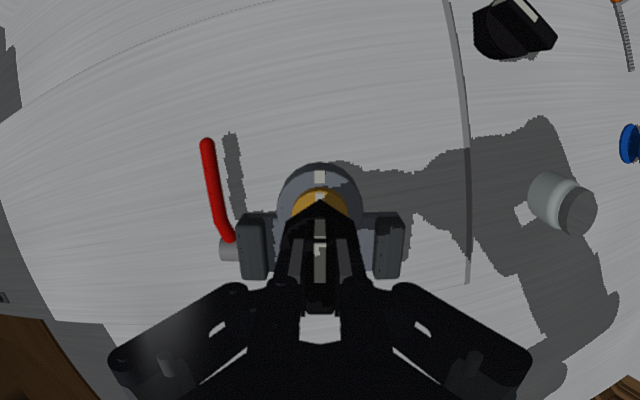

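View pics/s3c.png

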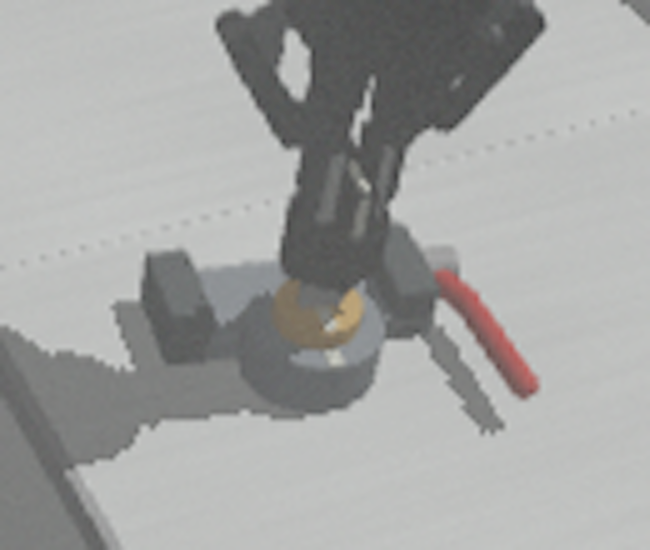

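The knob is aligned above the shaft: the rim mark, collar mark and pointer line all sit at wrist column ~320. Now I'll lower it, monitoring force.

Run:
```python
from h import *
c=[.5172,.1785]
for z in(.130,.124,.119,.116,.113,.111,.1095):
    r.move_linear([*c,z],vel=.05); f=np.array(r.current_contact_force()); p=np.array(r.current_tool_pos())
    print(z,p.round(4),f.round(2),round(r.current_opening(),3),np.array(r.current_torque()).round(2),r.current_t())
    if f[2]>20 or np.hypot(*f[:2])>15: break
```

```text
0.13 [0.517  0.1784 0.1296] [ 0.3  -0.22 -0.67] 0.146 [-0.03 -0.03 -0.02] 16.0583
0.124 [0.517  0.1784 0.1237] [-0.05  0.53 -1.05] 0.152 [ 0.04 -0.01 -0.02] 16.325
0.119 [0.517  0.1785 0.1187] [ 0.15 -0.25 -1.06] 0.151 [-0.02  0.   -0.02] 16.575
0.116 [0.5171 0.1785 0.1158] [-0.92  1.01 -1.13] 0.15 [ 0.02  0.   -0.04] 16.825
0.113 [0.5175 0.1786 0.1132] [-0.74 -0.63  4.07] 0.156 [-0.04 -0.02 -0.02] 17.075
0.111 [0.5175 0.1786 0.1112] [1.61 0.16 4.73] 0.152 [-0.   -0.13  0.01] 17.325
0.1095 [0.5175 0.1786 0.1098] [0.01 0.66 5.4 ] 0.154 [-0.02 -0.08  0.06] 17.575
```

The knob is keyed on and the spring is compressing as described (4.07 → 5.4 N). I'll press on to the hard stop.

Run:
```python
from h import *
c=[.5173,.1785]
for z in(.1085,.108,.1075,.107,.1065,.106):
    r.move_linear([*c,z],vel=.03); r.sleep(.2); f=np.array(r.current_contact_force()); p=np.array(r.current_tool_pos())
    print(z,p.round(4),f.round(2),round(r.current_opening(),3),r.current_t())
    if f[2]>13: break
r.sleep(.5); print(r.current_contact_force(),r.current_tool_pos())
wsnap('w7'); s=snap('scene','scene4'); snap('top','top4')
a=s['pixels'][90:200,330:460,::-1]
cv2.imwrite('pics/s4c.png',np.clip(255*(cv2.resize(a,None,fx=5,fy=5,interpolation=cv2.INTER_CUBIC)/255.)**.5,0,255).astype(np.uint8))
```

```text
0.1085 [0.5176 0.1786 0.1094] [-2.29 -0.69 12.03] 0.154 18.025
0.108 [0.5177 0.1786 0.1094] [-4.58 -1.43 17.24] 0.151 18.475
[-5.08720766 -0.48476395 18.42865222] [0.51767407 0.17859911 0.10935635]
```

View pics/s4c.png

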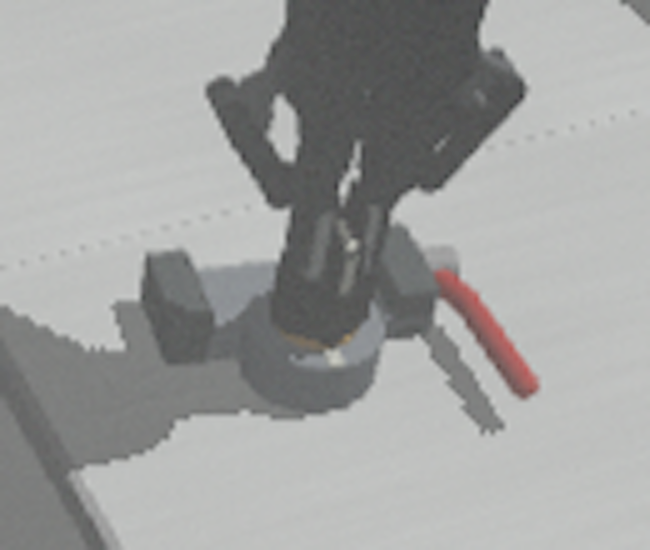

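View pics/top4.png

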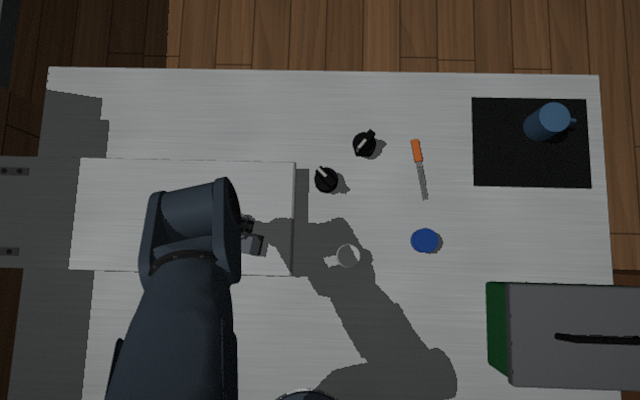

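View pics/w7.png

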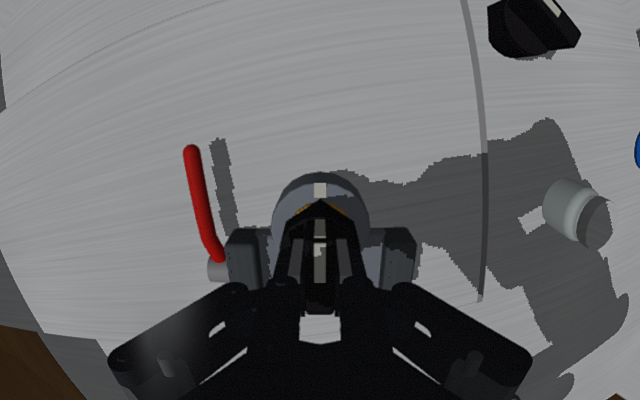

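The TCP stopped hard at 0.1094 (0.1095 expected) with the force steady at 18 N. In the scene crop the collar is nearly level with the housing at (330,345). In the top view the jar (348,256), spool (425,240) and file (418,168) are where they began. Handing in.

```bash
python3 -c "
from h import *
print(r.current_t(),r.current_contact_force(),r.current_opening()); r.hand_in()"
```

```text
19.125 [-3.57535534 -0.96844943 17.6435806 ] 0.15051445687377096
the job is handed in; nothing more can be done
```

The smallest black knob is on the D-shaft with its pointer lined up with the flat. I handed the job in at 19.1 s with the gripper still holding the knob pressed down; no verdict is reported.

**Last checks:**
- **Seating:** spring force rose from about 4 N to 5.4 N, then the knob hit a hard stop. The TCP was at z = 0.1094 there, against 0.1095 expected.
- **Hold:** the downward push was steady at about 18 N, and the gripper opening of 0.15 shows it still gripping the bar.
- **Alignment:** the pointer line and the rim mark sit in the same column of the wrist picture.
- **Bystanders:** the spool, jar and file are at the same pixels in the top view as at the start.

**What went wrong or disagreed:**
- **First grasp missed:** the fingers closed above the knob. Wrist and scene depth both put the fingertips about 21 mm behind the reported TCP, while `r.finger_overhang` says 22 mm ahead. I used the measured value from then on.
- **Unexplained contact:** on the second descent the tool met about 26 N at TCP z ≈ 0.012, while the visible tips should still have been above the skirt. I backed off 4 mm and gripped the bar there, and never found the cause.

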